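Empty the tipping tin of wick bars into the catch tray

ROBOT

A 6-joint arm with a two-finger parallel gripper is mounted at the origin on the work surface. World frame = base frame: x ahead of the robot, y to its left, z up, the work surface at z = 0. Lengths are in m, angles in degrees, forces in N, time in s.
With the tool pointing down it reaches from about 0.4 to 0.825 m from the base axis. Payload 7 kg.
Tool frame: the origin (TCP) lies midway between the tips of the shut fingers; the grasp point (between the pads) lies 19 mm behind it; z points along the fingers, y is the line along which they close (so a half turn about z gives the same grasp; the last joint's range is limited). The gripper opens to 88 mm and grips with 3 to 60 N. Pads are 19 mm wide; open, the fingers measure 130 mm over their backs; the gripper's body (78 mm by 193 mm) begins 47 mm behind the grasp point.
Start: joints at [90.132, 20.546, 0.682, 0, -70.136, -16.507], TCP at [0.19, 0.648, 0.202] pointing down, gripper open.
Joint ranges: [-176.03, 176.03], [-82.01, 121.73], [-58.28, 71.71], [-173.87, 95.51], [-174.79, -0.11], [-173.66, 173.66]. Speed limits (degrees/s): [136.94, 136.94, 172.46, 180, 180, 180].

INTERFACE

Orientations are given as [roll, pitch, yaw] about the fixed x, y, z axes, in that order (R = Rz(yaw) Ry(pitch) Rx(roll)).
In Python, from plant import telemetry, viewer, workorder gives the robot as it stands. The module is installed in compiled form; this text tells all that it offers.
- The arm moves only by the tool carry_out, never from a script. Its argument "rows" is a list of rows, each a list of 6 numbers: the shift along the tool's x, y, z in m, then the turn, a rotation vector about the tool's x, y, z in rad. In form: [[tx, ty, tz, ax, ay, az], ...]. A call has 1 to 8 rows; each row is the pose to reach, as a shift and turn from the pose commanded when the call began, along the tool's axes at that moment; what a row does not reach only later rows make up. A row lasts 1/8 s, in which the tool goes at most 62.5 mm and 10.7 degrees, less where a joint would pass 70% of its speed; a pose out of reach is approached as far as the arm can. A call with a gripper value outside its range is refused whole. "grip" is the gripper's target within -1 to 1 (fully open at 1, half-way at 0, shut at -1), set as the call begins (left out, the last holds). The fingers move at their own pace and stop on an object; the grip force is fixed at half the most. Time passes only in rows, so rows that repeat a pose let the fingers close. It gives the time, the measured TCP pose, the force, the opening and the grip force at its end, in the units of the state.
- telemetry.get_obs(): the state, without advancing time (a new reading comes with each control period).
- viewer.snapshot(name): name is "scene" or "top" or "wrist"; returns the picture (400x640x3 uint8, red, green, blue); there is no depth.
- viewer.camera_info(name): a dict with "intrinsics" (3x3 intrinsics, pixels), "k1" (the pictures are not rectified: a ray, as slopes to the right and down, at radius r is drawn at 1 + k1 r^2 times it, then the intrinsics apply), "extrinsics" (4x4, takes a point from camera to world coordinates); the wrist camera has in their place "tool_from_camera" (4x4, takes a point from camera to tool coordinates, whose origin is the TCP and whose axes are the flange's). Camera axes: x right, y down, z forward; pixel columns grow to the right and rows downward; lengths in m; the calibration is good to about 2 mm. A picture is of the moment at which its call begins: read the wrist's pose just before it. camera_info takes no time and is no camera call.
- workorder.close_job(): hands the job in; it is judged then, once.
The state is a dict: "clock": time; "joint_pos": joint angles; "qvel": joint speeds; "tau": joint torques, N m; "tool_pos": TCP position; "orientation": TCP orientation; "force": force on the tool from outside, world axes, zero at the start; "moment": the same for the moment, N m; "opening": finger opening in m; "gripper_force": force on a finger pad.
Only numpy, scipy, OpenCV 4.12 (cv2) and the standard library are available. Lean on these libraries where they do the work, as an engineer would, in place of code of your own. Each camera call takes 0.05 s, during which the arm holds its last target. There are 200 camera calls.

TASK

Bring the steel catch tray, which has a stub handle, over until it lies flat on the table with its middle right under the flip-lid tin. Then turn the tin right over (it turns with its crank) so that the lid swings open and all five wooden wick bars spill into the tray, and crank the tin back fully upright so the lid falls shut. Leave the tray with all the bars in it under the tin, and leave the porcelain pots standing where they are.

Things in the scene. Friction and masses are not known exactly. Their poses are not given: they have to be found in the camera images.
- stand: Fixed bench stand of the tipping tin. Origin: on the table straight below the tin's middle; x points away from the robot, z up. A grey post 40 x 40 mm, 230 high, on a foot 10 mm high (x +-60 mm) is only on the +y side: foot y = 125 to 200 mm, post 130 to 170. The -y side is open, so the tray slides in from there. Underside of the upright tin: 165 mm above the table.
- pivot (a point): Middle of the tin and of its turning axis, 200 mm above the table; the axis is the stand's y axis.
- tin (a joint): Turn of the tin about the stand's y axis, rad: 0 = upright, mouth up (stop), growing as the mouth tips to the stand's +x, away from the robot; stop at 2.85, nearly upside down. Aluminium tin, 90 (x) x 130 (y) x 70 (z) mm. Stiff (0.22 N m, some 3 N at the crank grip): it stays where it is left.
- lid (a joint): Opening of the tin's steel flip lid, rad: 0 = shut, stop 1.9. Hinged freely along the tin's -x top edge, no catch: shut while the tin is upright; past a quarter turn it hangs straight down and so opens (about 1.2 at tin = 2.75, its edge then 90 mm above the table); it falls shut as the tin comes back.
- grip_mid (a point): Middle of the crank's round wooden grip: diameter 22, length 80 mm along the stand's y; it spins freely on its pin. It circles the tin's axis at radius 85 mm, at y = +240 mm of the stand: at tin = 0 level with the axis on its -x side (200 mm above the table), at 1.57 over the top, then down on the +x side. The crank arm is at the grip's -y end; all else round it is clear.
- tray: Loose open steel catch tray, 230 (x) x 180 (y) x 45 (z) mm, walls 4 mm, 0.4 to 0.8 kg. Origin: centre of its underside. It slides on the table.
- tray_handle (a point): Grip point of the tray's stub handle, a wooden bar 18 mm wide (tray x), 90 mm long (tray y), 22 mm high, whose middle is 34 mm above the table. It sticks out from the middle of the tray's -y wall; this point is 145 mm from the tray's origin, along the tray's -y.
- bar0: One of five wooden wick-centring bars, 110 x 22 x 10 mm, 20 g, with a small dark centre hole; origin: centre of its underside, its length along its y. At the start they lie loose in the tin, hidden by the lid.
- bar1: One of five wooden wick-centring bars, 110 x 22 x 10 mm, 20 g, with a small dark centre hole; origin: centre of its underside, its length along its y. At the start they lie loose in the tin, hidden by the lid.
- bar2: One of five wooden wick-centring bars, 110 x 22 x 10 mm, 20 g, with a small dark centre hole; origin: centre of its underside, its length along its y. At the start they lie loose in the tin, hidden by the lid.
- bar3: One of five wooden wick-centring bars, 110 x 22 x 10 mm, 20 g, with a small dark centre hole; origin: centre of its underside, its length along its y. At the start they lie loose in the tin, hidden by the lid.
- bar4: One of five wooden wick-centring bars, 110 x 22 x 10 mm, 20 g, with a small dark centre hole; origin: centre of its underside, its length along its y. At the start they lie loose in the tin, hidden by the lid.
- jar: Bystander: lidded porcelain jar, 84 mm diameter, 100 mm high. Origin: centre of its underside.
- cup: Bystander: candle cup with a wooden bar across it, 82 mm diameter, 74 mm high. Origin: centre of its underside.
- bowl: Bystander: low round porcelain box, 100 mm diameter, 50 mm high. Origin: centre of its underside.

How it is judged (in metres and radians):
On the way, in this order (a step that is already met when the one before it is completed fails the run):
1. The tray lies flat under the tin (its middle within 40 mm along and 35 mm across of the spot below the tin) with the tin still upright (x of tray in the frame of stand between -0.04 and 0.04 m and y of tray in the frame of stand between -0.035 and 0.035 m and height (world z) of tray below 0.01 m and angle between tray's own z axis and vertical below 0.06 rad and value of joint tin below 0.3 rad), for 0.2 s.
2. The tin is turned over (more than 2.3 rad) and its lid hangs open (more than 0.5 rad) (value of joint tin above 2.3 rad and value of joint lid above 0.5 rad), for 0.2 s.
At the end, for the whole second after the job is handed in: The tray lies flat under the tin (middle within 40 mm in the stand's x and 35 mm in its y of the stand's origin) with all five bars lying in it (below 55 mm height), the tin is back upright (within 0.15 rad) with its lid shut (within 0.12 rad), and everything is at rest (x of tray in the frame of stand between -0.04 and 0.04 m and y of tray in the frame of stand between -0.035 and 0.035 m and height (world z) of tray below 0.01 m and angle between tray's own z axis and vertical below 0.06 rad and value of joint tin below 0.15 rad and value of joint lid below 0.12 rad and linear speed of tray below 0.02 m/s and x of bar0 in the frame of tray between -0.113 and 0.113 m and y of bar0 in the frame of tray between -0.088 and 0.088 m and z of each of bar0, bar1, bar2, bar3, bar4 in the frame of tray below 0.05 m and height (world z) of each of bar0, bar1, bar2, bar3, bar4 below 0.055 m and linear speed of each of bar0, bar1, bar2, bar3, bar4 below 0.05 m/s and x of bar1 in the frame of tray between -0.113 and 0.113 m and y of bar1 in the frame of tray between -0.088 and 0.088 m and x of bar2 in the frame of tray between -0.113 and 0.113 m and y of bar2 in the frame of tray between -0.088 and 0.088 m and x of bar3 in the frame of tray between -0.113 and 0.113 m and y of bar3 in the frame of tray between -0.088 and 0.088 m and x of bar4 in the frame of tray between -0.113 and 0.113 m and y of bar4 in the frame of tray between -0.088 and 0.088 m); the robot touches nothing.
It fails at once if The jar is shoved more than 40 mm or tipped over (distance of jar from where it was at the start of the episode above 0.04 m or angle between jar's own z axis and vertical above 0.5 rad).
It fails at once if The cup is shoved more than 40 mm or tipped over (distance of cup from where it was at the start of the episode above 0.04 m or angle between cup's own z axis and vertical above 0.5 rad).
It fails at once if The bowl is shoved more than 40 mm or tipped over (distance of bowl from where it was at the start of the episode above 0.04 m or angle between bowl's own z axis and vertical above 0.5 rad).
It also fails if it takes over 72 s, if anything falls off the work surface, if the arm or the gripper's body presses on something with over 40 N, if the wrist force passes 120 N, or if a joint passes its speed limit or range.

## Working session

There is one attempt and no reset: what is moved stays moved. The work goes in short steps, Python scripts to look and compute and a tool call to move; the robot and the scene stay as the last step left them, time stands still between calls to the robot, and variables do not carry over. Pictures are saved under pics/ and viewed, at most 10 in all, crops included, and the job is handed in when it is done.

Besides the shell and the picture viewer there is one more tool, called after "Request:" as name([rows], argument=value, ...), one row to a line, values as JSON. carry_out: Moves the arm, as the interface text tells. Its arguments: {"type":"object","properties":{"rows":{"type":"array"},"grip":{"type":"number"}},"required":["rows"]}

```bash
mkdir -p pics
cat > h.py <<'E'
import numpy as np, cv2
from plant import telemetry, viewer, workorder
from scipy.spatial.transform import Rotation as R
def snap(n,f):
    im=viewer.snapshot(n); cv2.imwrite('pics/'+f+'.png',im[:,:,::-1]); return im
def tool():
    o=telemetry.get_obs(); T=np.eye(4); T[:3,:3]=R.from_euler('xyz',o['orientation'],degrees=True).as_matrix(); T[:3,3]=o['tool_pos']; return T
def cam(n):
    c=viewer.camera_info(n)
    E=np.array(c['extrinsics']) if 'extrinsics' in c else tool()@np.array(c['tool_from_camera'])
    return np.array(c['intrinsics']),c['k1'],E
def ray(c,u,v):
    K,k1,E=c
    d=cv2.undistortPoints(np.array([[[u,v]]],float),K,np.array([k1,0,0,0.]))[0,0]
    return E[:3,3],E[:3,:3]@np.array([d[0],d[1],1])
def onz(c,u,v,z):
    o,d=ray(c,u,v); return o+d*(z-o[2])/d[2]
def proj(c,P):
    K,k1,E=c; p=np.linalg.inv(E)@np.r_[P,1]
    return cv2.projectPoints(p[None,:3],np.zeros(3),np.zeros(3),K,np.array([k1,0,0,0.]))[0][0,0]
E
python3 - <<'E'
from h import *
a=snap('scene','s0');b=snap('top','t0')
for n in('scene','top','wrist'): print(n,viewer.camera_info(n))
print(telemetry.get_obs())
E
```

```text
scene {'intrinsics': array([[427.23247733,   0.        , 320.35070863],
       [  0.        , 427.23247733, 205.19714734],
       [  0.        ,   0.        ,   1.        ]]), 'k1': -0.019039387961412153, 'extrinsics': array([[ 7.07573362e-01,  5.50568686e-01, -4.42960562e-01,
         1.12665945e+00],
       [ 7.06639596e-01, -5.50722261e-01,  4.44258339e-01,
        -5.74460047e-01],
       [ 6.46487632e-04, -6.27358839e-01, -7.78730036e-01,
         1.06619437e+00],
       [ 0.00000000e+00,  0.00000000e+00,  0.00000000e+00,
         1.00000000e+00]])}
top {'intrinsics': array([[397.16199504,   0.        , 321.53213748],
       [  0.        , 397.16199504, 197.9997619 ],
       [  0.        ,   0.        ,   1.        ]]), 'k1': 0.026817574436626437, 'extrinsics': array([[-0.00399356, -0.98798431,  0.15450259,  0.48935048],
       [-0.99991437,  0.00587078,  0.01169573, -0.05778532],
       [-0.01246224, -0.15444265, -0.98792315,  1.02166486],
       [ 0.        ,  0.        ,  0.        ,  1.        ]])}
wrist {'intrinsics': array([[290.39875682,   0.        , 318.18530064],
     
[... 461 characters left out ...]
         1.00000000e+00]])}
{'clock': 0.1, 'joint_pos': array([ 9.01315163e+01,  2.05867605e+01,  6.40003631e-01, -1.82159322e-02,
       -7.01354298e+01, -1.65058129e+01]), 'qvel': array([ 0.03774723, -0.02680121,  0.08969734,  0.07451782, -0.03641324,
        0.07889907]), 'tau': array([-1.33160742e-03, -5.84164596e+01,  2.93751848e+01,  7.01553851e+00,
        1.01739261e-02, -5.05938510e-05]), 'tool_pos': array([0.19019448, 0.64716581, 0.20072878]), 'orientation': array([ 1.79916334e+02, -6.93300018e-03, -1.63804935e+01]), 'force': array([-0.80416428, -0.27040295, -0.15317349]), 'moment': array([ 0.0213692 ,  0.02798629, -0.03267804]), 'gripper_force': 0.0, 'opening': 0.0876874372941022}
```

View pics/s0.png

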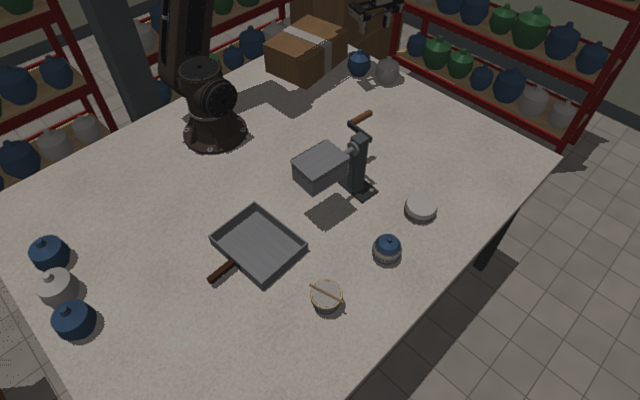

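View pics/t0.png

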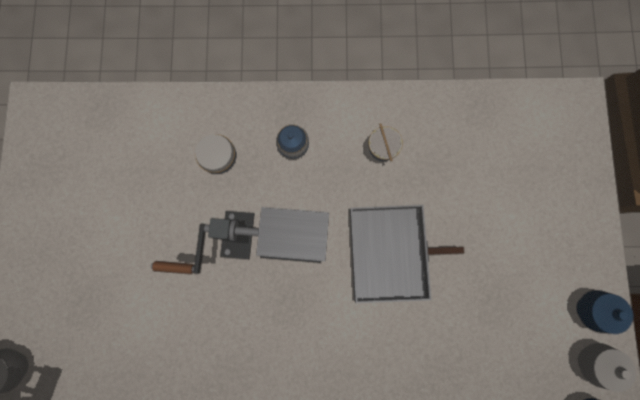

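The scene view shows the tray (~258,245), the tin (~320,165) with its post and crank (~360,117), and the cup, jar and bowl at (327,297), (387,248) and (421,208). In the top view, the grip is at (173,267), the tray spans 350-428 by 207-300, the handle is at (445,250), and the tin lid spans 258-329 by 207-262.

Run:
```python
from h import *
im=cv2.imread('pics/t0.png'); c=cam('top'); s=cv2.imread('pics/s0.png'); cs=cam('scene')
def red(im):
    b,g,r=[im[:,:,i].astype(int) for i in range(3)]
    return ((r-b>25)&(r>1.5*g)).astype(np.uint8)
for nm,I in(('top',im),('scene',s)):
    n,l,st,ce=cv2.connectedComponentsWithStats(red(I))
    for i in range(1,n):
        x,y,w,h,a=st[i]
        if a>60 and 140<x<480 and 95<y<320:
            r=cv2.minAreaRect(np.argwhere(l==i)[:,::-1].astype(np.float32)); print(nm,st[i],ce[i],r)
# grey-blob corners
for nm,(x0,y0,x1,y1),z in(('tray',(335,195,432,312),.045),('tin',(253,200,335,270),.235)):
    roi=im[y0:y1,x0:x1]; hsv=cv2.cvtColor(roi,cv2.COLOR_BGR2HSV); b,g,r=[roi[:,:,i].astype(int) for i in range(3)]
    m=((r-b)<4).astype(np.uint8); m=cv2.morphologyEx(m,cv2.MORPH_OPEN,np.ones((3,3)))
    cnt=max(cv2.findContours(m,0,2)[0],key=cv2.contourArea)+np.array([x0,y0])
    r=cv2.minAreaRect(cnt); bx=cv2.boxPoints(r); P=np.array([onz(c,u,v,z) for u,v in bx])
    print(nm,r,'\n',bx,'\n',P.round(3),P.mean(0),[np.linalg.norm(P[i]-P[i-1]).round(3) for i in range(4)])
for n,u,v,z in(('bowl',214,152,.05),('jar',292,138,.08),('cup',383,144,.074)): print(n,onz(c,u,v,z))
```

```text
scene [352 110  19  13  74] [361.58108108 116.35135135] ((361.5660095214844, 116.51888275146484), (4.5650434494018555, 20.10561752319336), 60.945396423339844)
scene [208 259  26  22 114] [220.49122807 269.50877193] ((220.5648193359375, 269.5769958496094), (4.025848865509033, 31.361364364624023), 49.89908981323242)
tray ((389.626708984375, 253.66064453125), (94.41681671142578, 75.67615509033203), 87.27368927001953) 
 [[349.58597 208.30545]
 [425.17648 204.7059 ]
 [429.66745 299.01584]
 [354.07693 302.6154 ]] 
 [[ 0.616 -0.116  0.045]
 [ 0.624 -0.302  0.045]
 [ 0.397 -0.302  0.045]
 [ 0.389 -0.123  0.045]] [ 0.50658761 -0.2107375   0.045     ] [np.float64(0.227), np.float64(0.187), np.float64(0.226), np.float64(0.18)]
tin ((289.4996337890625, 234.33782958984375), (73.78488159179688, 49.351558685302734), 4.635463714599609) 
 [[250.73367 255.9514 ]
 [254.72208 206.76128]
 [328.2656  212.72426]
 [324.2772  261.91437]] 
 [[ 0.498  0.091  0.235]
 [ 0.595  0.085  0.235]
 [ 0.583 -0.062  0.235]
 [ 0.486 -0.053  0.235]] [0.54052196 0.01526482 0.235     ] [np.float64(0.145), np.float64(0.097), np.float64(0.148), np.float64(0.097)]
bowl [0.76047952 0.22477566 0.05      ]
jar [0.78634815 0.02537485 0.08      ]
cup [ 0.77110759 -0.19832049  0.074     ]
```

```bash
python3 - <<'E'
from h import *
im=cv2.imread('pics/t0.png'); c=cam('top'); s=cv2.imread('pics/s0.png'); cs=cam('scene')
b,g,r=[im[:,:,i].astype(int) for i in range(3)]
m=((r-b>18)&(r>1.35*g)).astype(np.uint8)
def tri(p,q):
    o1,d1=ray(c,*p);o2,d2=ray(cs,*q)
    A=np.stack([d1,-d2],1);t=np.linalg.lstsq(A,o2-o1,rcond=None)[0]
    a,bb=o1+t[0]*d1,o2+t[1]*d2; return (a+bb)/2,np.linalg.norm(a-bb)
n,l,st,ce=cv2.connectedComponentsWithStats(m)
for i in range(1,n):
    x,y,w,h,a=st[i]
    if a>40 and 140<x<480 and 200<y<310:
        pts=np.argwhere(l==i)[:,::-1].astype(np.float32); z=.2 if x<300 else .034
        print('top',st[i],ce[i],cv2.minAreaRect(pts))
        L=pts[pts[:,0]<x+3].mean(0);Rr=pts[pts[:,0]>x+w-4].mean(0)
        print(onz(c,*ce[i],z),onz(c,*L,z),onz(c,*Rr,z), tri(ce[i],(361.5,116.5) if x<300 else (220.5,269.5)))
# tin: restrict to rows clear of shaft, fit edges
roi=im[195:275,240:345].astype(int); g3=((roi[:,:,2]-roi[:,:,0])<4).astype(np.uint8)
g3=cv2.morphologyEx(g3,cv2.MORPH_OPEN,np.ones((17,17)))
cnt=max(cv2.findContours(g3,0,2)[0],key=cv2.contourArea)+np.array([240,195]); rr=cv2.minAreaRect(cnt)
P=np.array([onz(c,u,v,.235) for u,v in cv2.boxPoints(rr)]);print(rr,P.round(3),P.mean(0),[np.linalg.norm(P[i]-P[i-1]).round(3) for i in range(4)])
def exp(p): return proj(c,p)
E
python3 -c "
import cv2;a=cv2.imread('pics/t0.png')[190:310,140:480];cv2.imwrite('pics/t0c.png',cv2.resize(a,(800,282),interpolation=2))"
```

```text
top [444 248  18   5  48] [452.85416667 249.875     ] ((452.5, 250.0), (4.0, 17.0), 90.0)
[ 0.51333053 -0.36717344  0.034     ] [ 0.51375999 -0.34847935  0.034     ] [ 0.51326221 -0.38475883  0.034     ] (array([ 0.5167601 , -0.3535206 ,  0.06087754]), np.float64(0.012944957229563707))
top [153 262  38  11 306] [171.71895425 267.02614379] ((171.62351989746094, 266.8940734863281), (37.427894592285156, 8.283223152160645), 4.39870548248291)
[0.47720799 0.25801181 0.2       ] [0.47930769 0.29380069 0.2       ] [0.47400548 0.22269262 0.2       ] (array([0.47770551, 0.25611377, 0.20646739]), np.float64(0.0013634169940982507))
((292.45294189453125, 234.6117706298828), (67.72300720214844, 49.31584930419922), 4.39870548248291) [[ 0.497  0.079  0.235]
 [ 0.594  0.074  0.235]
 [ 0.583 -0.061  0.235]
 [ 0.486 -0.053  0.235]] [0.53994599 0.00939703 0.235     ] [np.float64(0.133), np.float64(0.097), np.float64(0.135), np.float64(0.097)]
```

View pics/t0c.png

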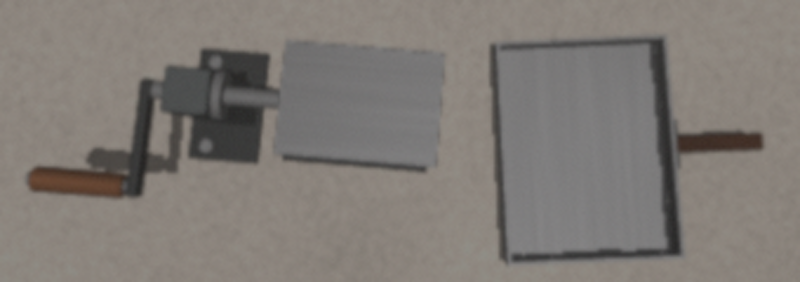

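The crop confirms the layout. The stand is at about (0.543, 0.011) with yaw about -4.5°, the crank grip at (0.477, 0.257, 0.2), the tray at (0.507, -0.211) with yaw about +2.5°, and the handle at about (0.514, -0.356). I'll rise clear first and turn the camera side to -y.

Request:
carry_out([
  [0.1, 0.05, -0.2, 0, 0, 0.4],
  [0.32, 0.164, -0.2, 0, 0, 1.24],
  [0.32, 0.164, -0.2, 0, 0, 1.24],
  [0.32, 0.164, -0.2, 0, 0, 1.24],
  [0.32, 0.164, -0.2, 0, 0, 1.24],
  [0.32, 0.164, -0.2, 0, 0, 1.24],
  [0.32, 0.164, -0.2, 0, 0, 1.24],
  [0.32, 0.164, -0.2, 0, 0, 1.24],
], grip=1)

```text
clock: 1.1
tool_pos: [0.4533, 0.3982, 0.4032]
orientation: [-179.9, 0.1, -87.7]
force: [-0.3, 0.6, -0.1]
opening: 0.0878
gripper_force: 0.0
```

```bash
cat >> h.py <<'E'
def rel(P,yaw,pr=True):
    """shift/turn from the present pose to tool-down pose at P with yaw (deg)"""
    T=tool(); d=T[:3,:3].T@(np.array(P)-T[:3,3])
    w=R.from_matrix(T[:3,:3].T@R.from_euler('xyz',[180,0,yaw],degrees=True).as_matrix()).as_rotvec()
    print('at',T[:3,3].round(4),R.from_matrix(T[:3,:3]).as_euler('xyz',degrees=True).round(2),'->',np.r_[d,w].round(3).tolist())
E
python3 - <<'E'
from h import *
rel([.47,-.33,.30],-87.5)
print(telemetry.get_obs()['joint_pos'].round(1))
E
```

```text
at [0.4533 0.3982 0.4032] [-1.799e+02  9.000e-02 -8.770e+01] -> [0.728, 0.013, 0.102, -0.002, 0.002, -0.004]
[ 59.9  10.3  12.2   0.  -91.8 -57.6]
```

Request:
carry_out([
  [0.2, 0.005, 0, 0, 0, 0],
  [0.4, 0.01, 0, 0, 0, 0],
  [0.73, 0.013, 0, 0, 0, 0],
  [0.73, 0.013, 0, 0, 0, 0],
  [0.73, 0.013, 0, 0, 0, 0],
  [0.73, 0.013, 0, 0, 0, 0],
  [0.73, 0.013, 0, 0, 0, 0],
  [0.73, 0.013, 0, 0, 0, 0],
])

```text
clock: 2.1
tool_pos: [0.4638, -0.101, 0.4011]
orientation: [180.0, 0.0, -87.3]
force: [1.0, 1.0, -0.1]
opening: 0.0878
gripper_force: 0.0
```

Request:
carry_out([
  [0.06, 0, 0, 0, 0, 0],
  [0.12, 0, 0, 0, 0, 0],
  [0.18, 0, 0, 0, 0, 0],
  [0.24, 0, 0.05, 0, 0, 0],
  [0.24, 0, 0.1, 0, 0, 0],
  [0.24, 0, 0.1, 0, 0, 0],
  [0.24, 0, 0.1, 0, 0, 0],
])

```text
clock: 2.98
tool_pos: [0.4761, -0.3395, 0.3037]
orientation: [-179.9, -0.1, -87.3]
force: [-0.4, -0.4, 1.5]
opening: 0.0877
gripper_force: 0.0
```

Run:
```python
from h import *
rel([.514,-.356,.015],-87.5)
c=cam('wrist'); im=snap('wrist','w1')
print(proj(c,[.514,-.356,.034]),proj(c,[.507,-.301,.045]))
```

```text
at [ 0.4761 -0.3395  0.3037] [-1.7993e+02 -1.0000e-01 -8.7350e+01] -> [0.018, -0.037, 0.289, -0.001, -0.002, 0.003]
[294.6434067  152.77131697] [297.72440849 189.08745126]
```

View pics/w1.png

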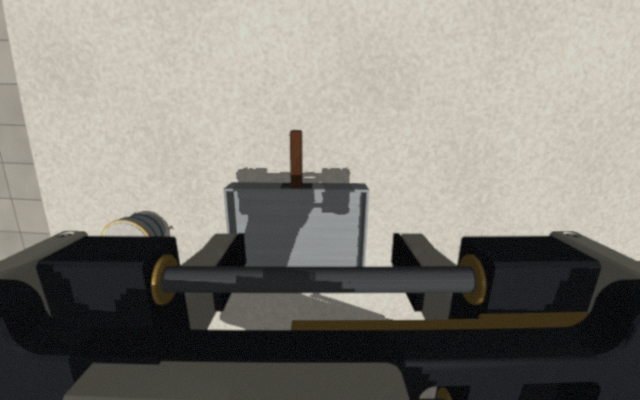

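The wrist view shows the handle from (296,130) to (297,187) and the tray rim at v≈186, within 3-4 mm of the prediction. I'll descend and grip.

Request:
carry_out([
  [0.02, -0.034, 0.05, 0, 0, 0],
  [0.02, -0.034, 0.11, 0, 0, 0],
  [0.02, -0.034, 0.17, 0, 0, 0],
  [0.02, -0.034, 0.22, 0, 0, 0],
  [0.02, -0.034, 0.25, 0, 0, 0],
  [0.02, -0.034, 0.275, 0, 0, 0],
  [0.02, -0.034, 0.287, 0, 0, 0],
  [0.02, -0.034, 0.287, 0, 0, 0],
])

```text
clock: 4.03
tool_pos: [0.5113, -0.3578, 0.0156]
orientation: [-179.9, -0.0, -87.4]
force: [0.0, 0.5, 0.0]
opening: 0.088
gripper_force: 0.0
```

Request:
carry_out([
  [0, 0, 0, 0, 0, 0],
  [0, 0, 0, 0, 0, 0],
  [0, 0, 0, 0, 0, 0],
  [0, 0, 0, 0, 0, 0],
  [0, 0, 0, 0, 0, 0],
  [0, 0, 0, 0, 0, 0],
], grip=-1)

```text
clock: 4.78
tool_pos: [0.51, -0.358, 0.0145]
orientation: [180.0, 0.0, -87.4]
force: [-0.8, -0.3, -0.4]
opening: 0.0331
gripper_force: 0.0
```

Run:
```python
from h import *
rel([.5317,-.134,.016],-94.5)
c=cam('top');im=snap('top','t1')
# tray rim estimate: grey mask
roi=im[195:312,335:480].astype(int); m=((roi[:,:,0]-roi[:,:,2])<4).astype(np.uint8)
print(telemetry.get_obs()['joint_pos'].round(1))
```

```text
at [ 0.51   -0.358   0.0145] [179.99   0.   -87.42] -> [-0.223, -0.032, -0.001, 0.0, 0.0, 0.123]
[-17.1  25.7 -18.6  -0.  -45.8  19.7]
```

View pics/t1.png

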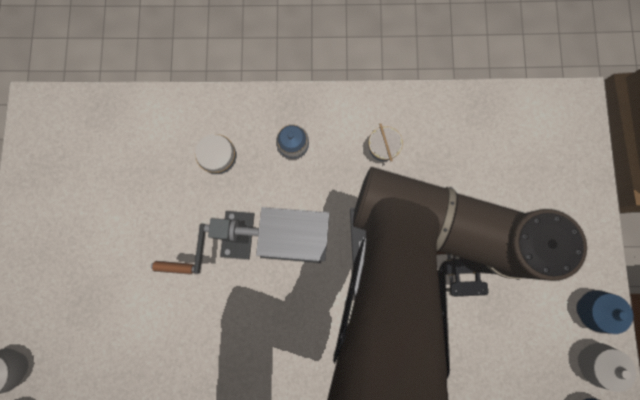

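The top view shows the arm over the tray, with the tin and pots undisturbed. The gripper is still closing, so I'll hold.

Request:
carry_out([
  [0, 0, 0, 0, 0, 0],
  [0, 0, 0, 0, 0, 0],
  [0, 0, 0, 0, 0, 0],
  [0, 0, 0, 0, 0, 0],
])

```text
clock: 5.32
tool_pos: [0.5103, -0.358, 0.0145]
orientation: [-180.0, -0.0, -87.4]
force: [1.7, 0.2, -1.2]
opening: 0.0173
gripper_force: 30.0
```

Run:
```python
from h import *
o=telemetry.get_obs();print(o['gripper_force'],o['opening'])
rel([.5317,-.134,.016],-94.5)
snap('scene','s1')
```

```text
29.99887615442276 0.01734048233469745
at [ 0.5103 -0.358   0.0145] [-1.7998e+02 -1.0000e-02 -8.7420e+01] -> [-0.223, -0.031, -0.001, -0.0, -0.0, 0.124]
```

View pics/s1.png

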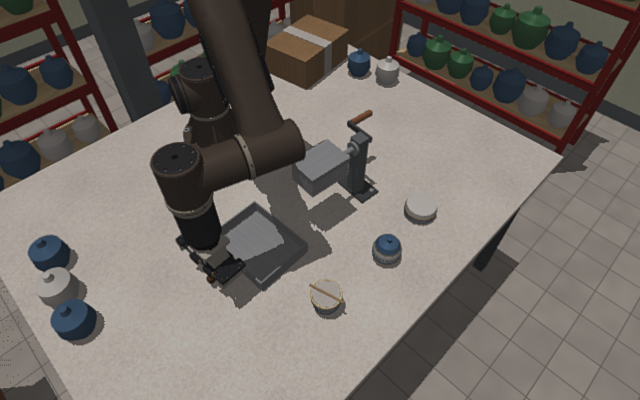

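Grip is good: opening 17 mm at 30 N. The scene view shows the wrist's lateral link reaching from (180,160) to (290,145), so I'll check its height against the tin before sliding.

Run:
```python
from h import *
c=cam('top');cs=cam('scene')
for cc,p in((c,(552,245)),(cs,(177,157))):
    o,d=ray(cc,*p)
    t=((.51-o[0])*d[0]+(-.358-o[1])*d[1])/(d[0]**2+d[1]**2); print(o+t*d)
# forearm end lowest edges: bottom outline of link near (300,165) in scene
for z in(.3,.35,.4,.45): print(z,onz(cs,300,160,z),onz(c,365,228,z),onz(c,375,170,z))
```

```text
[ 0.50875892 -0.35808021  0.48080341]
[ 0.51211938 -0.35214155  0.48076224]
0.3 [ 0.55131229 -0.07017182  0.3       ] [ 0.54664848 -0.12789795  0.3       ] [ 0.65420487 -0.14866308  0.3       ]
0.35 [ 0.58885806 -0.10308046  0.35      ] [ 0.54267863 -0.12304025  0.35      ] [ 0.64278306 -0.14236669  0.35      ]
0.4 [ 0.62640383 -0.13598909  0.4       ] [ 0.53870878 -0.11818255  0.4       ] [ 0.63136125 -0.13607029  0.4       ]
0.45 [ 0.6639496  -0.16889773  0.45      ] [ 0.53473893 -0.11332485  0.45      ] [ 0.61993943 -0.12977389  0.45      ]
```

The link's underside is about 0.36 high, well clear of the tin. I'll slide the tray in.

Request:
carry_out([
  [-0.01, -0.002, 0, 0, 0, 0.01],
  [-0.04, -0.006, 0, 0, 0, 0.03],
  [-0.075, -0.011, 0, 0, 0, 0.05],
  [-0.11, -0.016, 0, 0, 0, 0.07],
  [-0.145, -0.021, 0, 0, 0, 0.09],
  [-0.18, -0.026, 0, 0, 0, 0.11],
  [-0.21, -0.03, 0, 0, 0, 0.124],
  [-0.223, -0.031, 0, 0, 0, 0.124],
])

```text
clock: 6.38
tool_pos: [0.5303, -0.1326, 0.0145]
orientation: [179.9, -0.0, -94.4]
force: [-0.2, -3.8, -0.8]
opening: 0.0172
gripper_force: 30.0
```

Request:
carry_out([
  [0, 0, 0, 0, 0, 0],
  [0, 0, 0, 0, 0, 0],
  [0, 0, 0, 0, 0, 0],
  [0, 0, 0, 0, 0, 0],
])

```text
clock: 6.88
tool_pos: [0.5309, -0.1343, 0.0145]
orientation: [-180.0, 0.0, -94.6]
force: [-0.0, 3.4, -1.1]
opening: 0.0172
gripper_force: 30.0
```

Run:
```python
from h import *
rel([.5317,-.134,.016],-94.5)
a=snap('top','t2')[150:330,150:480];b=snap('scene','s2')[80:330,150:480]
cv2.imwrite('pics/m2.png',np.vstack([cv2.resize(a,(495,270)),cv2.resize(b,(436,330)) if 0 else cv2.resize(b,(495,330))])[:,:,::-1])
```

```text
at [ 0.5309 -0.1343  0.0145] [-180.      0.    -94.57] -> [-0.0, -0.001, -0.001, -0.0, 0.0, -0.001]
```

View pics/m2.png

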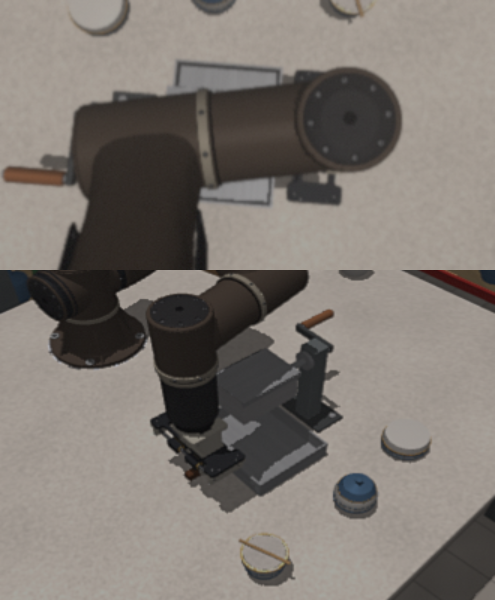

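The tray lies under the tin, and the pots are untouched. I'll release, then back out and up.

Request:
carry_out([
  [0, 0, 0, 0, 0, 0],
  [0, 0, 0, 0, 0, 0],
  [0, 0, 0, 0, 0, 0],
  [0, 0, 0, 0, 0, 0],
  [0, 0, 0, 0, 0, 0],
  [0, 0, -0.02, 0, 0, 0],
  [0.02, 0, -0.06, 0, 0, 0],
  [0.06, 0, -0.11, 0, 0, 0],
], grip=1)

```text
clock: 7.98
tool_pos: [0.5258, -0.1924, 0.124]
orientation: [179.9, -0.0, -94.4]
force: [0.5, -0.3, -0.7]
opening: 0.0861
gripper_force: 0.0
```

Request:
carry_out([
  [0.04, 0, -0.05, 0, 0, 0],
  [0.06, 0, -0.11, 0, 0, 0],
  [0.06, 0, -0.17, 0, 0, 0],
  [0.06, 0, -0.22, 0, 0, 0],
  [0.06, 0, -0.27, 0, 0, 0],
  [0.06, 0, -0.29, 0, 0, 0],
  [0.06, 0, -0.29, 0, 0, 0],
])

```text
clock: 8.85
tool_pos: [0.522, -0.2527, 0.4151]
orientation: [-179.8, -0.0, -94.5]
force: [1.0, 0.1, -0.7]
opening: 0.0877
gripper_force: 0.0
```

Run:
```python
from h import *
rel([.477,.257,.40],-94.5)
im=snap('top','t3');c=cam('top')
# predicted rim corners for target tray pose, and wrist view
S=np.array([.543,.011]);a=np.radians(-4.5);M=np.array([[np.cos(a),-np.sin(a)],[np.sin(a),np.cos(a)]])
w=snap('wrist','w3');cw=cam('wrist')
for x,y in((.115,.09),(.115,-.09),(-.115,.09),(-.115,-.09)):
    P=np.r_[S+M@[x,y],.045]; print(x,y,proj(c,P).round(1),proj(cw,P).round(1))
o=cv2.resize(im[160:340,170:430],None,fx=1.7,fy=1.7,interpolation=2)
o=np.vstack([cv2.resize(o,(442,306)),cv2.resize(w,(442,276))]);cv2.imwrite('pics/m3.png',o[:,:,::-1])
```

```text
at [ 0.522  -0.2527  0.4151] [-1.7982e+02 -2.0000e-02 -9.4530e+01] -> [-0.505, 0.085, 0.015, -0.003, -0.0, -0.0]
0.115 0.09 [266.3 189.4] [266.8 313.3]
0.115 -0.09 [338.2 194.5] [262. 240.]
-0.115 0.09 [257.1 283.2] [369.  313.3]
-0.115 -0.09 [331.7 288.9] [373.6 239.9]
```

View pics/m3.png

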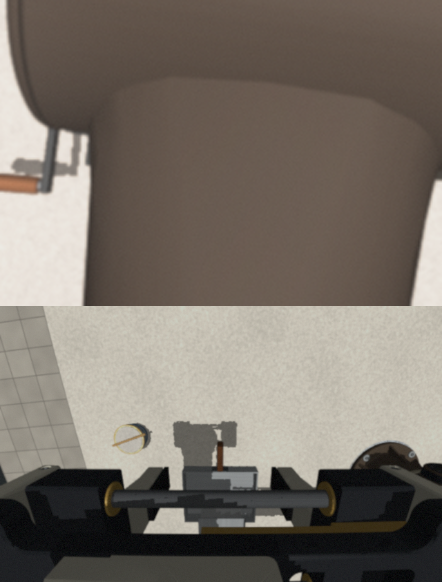

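The tray position looks close to the target, but the arm hides it in the top view. I'll move over the crank and re-check the tray from above there.

Request:
carry_out([
  [-0.06, 0.01, 0, 0, 0, 0],
  [-0.12, 0.02, 0, 0, 0, 0],
  [-0.18, 0.03, 0, 0, 0, 0],
  [-0.24, 0.04, 0, 0, 0, 0],
  [-0.3, 0.05, 0, 0, 0, 0],
  [-0.36, 0.06, 0, 0, 0, 0],
  [-0.42, 0.07, 0, 0, 0, 0],
  [-0.48, 0.08, 0, 0, 0, 0],
])

```text
clock: 9.95
tool_pos: [0.4786, 0.2341, 0.4121]
orientation: [179.9, -0.1, -94.5]
force: [1.4, -0.2, 0.2]
opening: 0.0875
gripper_force: 0.0
```

Request:
carry_out([
  [-0.03, 0.005, 0.03, 0, 0, 0],
  [-0.03, 0.005, 0.04, 0, 0, 0],
  [-0.03, 0.005, 0.04, 0, 0, 0],
])

```text
clock: 10.32
tool_pos: [0.4766, 0.262, 0.3719]
orientation: [179.9, -0.1, -94.5]
force: [0.2, -0.3, 0.8]
opening: 0.0875
gripper_force: 0.0
```

Run:
```python
from h import *
rel([.477,.262,.181],-94.5)
im=snap('top','t4');w=snap('wrist','w4');cw=cam('wrist');s=snap('scene','s4')
print(proj(cw,[.477,.257,.2]))
w2=w.copy()
b,g,r=[w[:,:,i].astype(int) for i in (2,1,0)]
m=((r-b>25)&(r>1.35*g)).astype(np.uint8); n,l,st,ce=cv2.connectedComponentsWithStats(m)
for i in range(1,n):
    if st[i][4]>80: print(st[i],ce[i],cv2.minAreaRect(np.argwhere(l==i)[:,::-1].astype(np.float32)), onz(cw,*ce[i],.205))
o=np.vstack([cv2.resize(im[160:340,170:430],(442,306)),cv2.resize(w,(442,276))]);cv2.imwrite('pics/m4.png',o[:,:,::-1])
```

```text
at [0.4766 0.262  0.3719] [ 1.799e+02 -1.500e-01 -9.450e+01] -> [-0.0, -0.001, 0.191, 0.002, -0.003, -0.0]
[318.3756572 173.2389448]
[311 141  16  64 994] [318.45472837 172.32997988] ((318.5, 172.5), (63.0, 15.0), 90.0) [0.47672465 0.2548733  0.205     ]
[420 390  17   9 110] [428.18181818 394.08181818] ((428.0, 394.0), (16.0, 8.0), 0.0) [0.32943432 0.62960464 0.205     ]
```

View pics/m4.png

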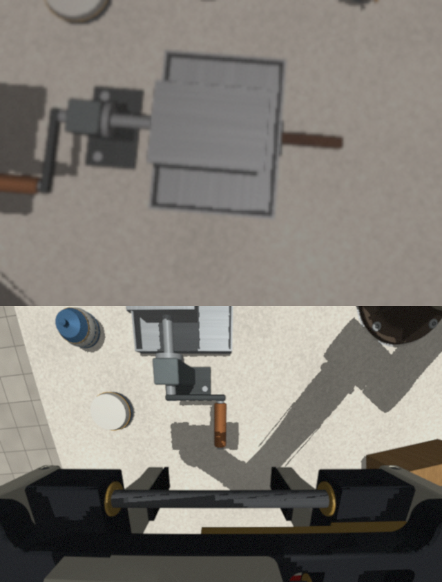

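The wrist view puts the crank grip at (318,172), which is (0.477, 0.255) and exactly as predicted. The top view shows the tray centred under the tin to about 2 mm. I'll descend onto the grip.

Request:
carry_out([
  [0, 0, 0.05, 0, 0, 0],
  [0, 0, 0.1, 0, 0, 0],
  [0, 0, 0.14, 0, 0, 0],
  [0, 0, 0.17, 0, 0, 0],
  [0, 0, 0.19, 0, 0, 0],
  [0, 0, 0.19, 0, 0, 0],
])

```text
clock: 11.22
tool_pos: [0.477, 0.2616, 0.1829]
orientation: [179.9, -0.1, -94.6]
force: [0.1, -0.7, 0.9]
opening: 0.0874
gripper_force: 0.0
```

Request:
carry_out([
  [0, 0, 0, 0, 0, 0],
  [0, 0, 0, 0, 0, 0],
  [0, 0, 0, 0, 0, 0],
  [0, 0, 0, 0, 0, 0],
  [0, 0, 0, 0, 0, 0],
  [0, 0, 0, 0, 0, 0],
  [0, 0, 0, 0, 0, 0],
  [0, 0, 0, 0, 0, 0],
], grip=-1)

```text
clock: 12.22
tool_pos: [0.477, 0.2626, 0.1834]
orientation: [180.0, -0.0, -94.5]
force: [-2.7, 0.1, 4.0]
opening: 0.0134
gripper_force: 5.2
```

Request:
carry_out([
  [0, 0, 0, 0, 0, 0],
  [0, 0, 0, 0, 0, 0],
])

```text
clock: 12.48
tool_pos: [0.4784, 0.2627, 0.1859]
orientation: [-179.8, 0.0, -94.5]
force: [-0.6, -2.7, 13.9]
opening: 0.0006
gripper_force: 6.7
```

Run:
```python
import numpy as np
p=lambda t:np.array([-.085*(1-np.cos(t)),-.085*np.sin(t)])
k=2.75/24
for c in range(3):
    print([(p(k*(8*c+i))-p(k*8*c)).round(3).tolist() for i in range(1,9)])
print([(p(2.75-k*i)-p(2.75)).round(3).tolist() for i in range(1,9)])
```

```text
[[-0.001, -0.01], [-0.002, -0.019], [-0.005, -0.029], [-0.009, -0.038], [-0.014, -0.046], [-0.019, -0.054], [-0.026, -0.061], [-0.033, -0.067]]
[[-0.008, -0.005], [-0.017, -0.01], [-0.026, -0.013], [-0.035, -0.016], [-0.045, -0.017], [-0.055, -0.017], [-0.064, -0.017], [-0.074, -0.015]]
[[-0.009, 0.003], [-0.018, 0.007], [-0.026, 0.012], [-0.034, 0.018], [-0.041, 0.025], [-0.047, 0.033], [-0.052, 0.041], [-0.057, 0.05]]
[[0.004, -0.009], [0.009, -0.017], [0.016, -0.025], [0.022, -0.031], [0.03, -0.037], [0.038, -0.042], [0.047, -0.047], [0.057, -0.05]]
```

The grip slipped out: the fingers shut to 0.6 mm with 14 N pushing the tool up. I'll measure where the grip is before mending this.

Run:
```python
from h import *
cs=cam('scene');ct=cam('top')
s5=snap('scene','s5');t5=snap('top','t5');w5=snap('wrist','w5')
S=np.array([.543,.011]);a=np.radians(-4.5);M=np.array([[np.cos(a),-np.sin(a)],[np.sin(a),np.cos(a)]])
def blobs(I,box,th=1.3):
    r,g,b=[I[:,:,i].astype(int) for i in range(3)]
    m=((r-b>12)&(r>th*g)).astype(np.uint8); x0,y0,x1,y1=box; k=np.zeros_like(m);k[y0:y1,x0:x1]=m[y0:y1,x0:x1]
    n,l,st,ce=cv2.connectedComponentsWithStats(k)
    return [(st[i].tolist(),ce[i].round(1).tolist(),cv2.boxPoints(cv2.minAreaRect(np.argwhere(l==i)[:,::-1].astype(np.float32))).round(0).tolist()) for i in range(1,n) if st[i][4]>25]
for n in('s0','s4'): print(n,blobs(cv2.imread(f'pics/{n}.png')[:,:,::-1],(330,90,400,150)))
print('s5',blobs(s5,(330,90,400,150)));print('t4',blobs(cv2.imread('pics/t4.png')[:,:,::-1],(130,240,220,300)));print('t5',blobs(t5,(130,240,220,300)))
print('w5',blobs(w5,(200,50,440,330)), proj(cam('wrist'),[.477,.257,.2]))
for z in(.17,.2):
    for y in(.2,.28): print(z,y,proj(cs,np.r_[S+M@[-.085,y],z]).round(1),proj(ct,np.r_[S+M@[-.085,y],z]).round(1))
print(tool()[:3,3])
```

```text
s0 [([351, 110, 21, 14, 117], [361.6, 116.5], [[351.0, 120.0], [370.0, 109.0], [372.0, 114.0], [354.0, 124.0]])]
s4 [([351, 110, 21, 14, 120], [361.3, 116.8], [[351.0, 119.0], [370.0, 110.0], [372.0, 115.0], [353.0, 124.0]])]
s5 [([351, 112, 21, 12, 82], [359.3, 118.4], [[351.0, 119.0], [370.0, 111.0], [373.0, 116.0], [353.0, 124.0]])]
t4 [([153, 262, 39, 12, 345], [172.1, 267.3], [[152.0, 270.0], [153.0, 261.0], [191.0, 264.0], [190.0, 274.0]])]
t5 [([173, 263, 19, 10, 161], [182.1, 267.6], [[173.0, 263.0], [191.0, 263.0], [191.0, 272.0], [173.0, 272.0]])]
w5 [([304, 166, 36, 101, 2257], [321.0, 201.8], [[304.0, 166.0], [339.0, 166.0], [339.0, 266.0], [304.0, 266.0]])] [319.68190949 231.78981433]
0.17 0.2 [351.3 130.9] [196.5 268.2]
0.17 0.28 [369.4 120.1] [158.9 265.5]
0.2 0.2 [351.8 123.5] [191.8 268.5]
0.2 0.28 [370.3 112.7] [152.7 265.7]
[0.47858639 0.26263345 0.1858849 ]
```

Run:
```python
from h import *
s=cv2.imread('pics/s5.png');w=cv2.imread('pics/w5.png');t=cv2.imread('pics/t5.png')
a=cv2.resize(s[60:200,260:420],(400,350),interpolation=2)
b=cv2.resize(t[200:310,120:245],(400,350),interpolation=2)
w=cv2.resize(w[80:280,100:540],(550,250),interpolation=2); w=cv2.copyMakeBorder(w,0,0,0,250,cv2.BORDER_CONSTANT)
cv2.imwrite('pics/m5.png',np.vstack([np.hstack([a,b]),w]))
c=cam('wrist');T=tool()
print([proj(c,(T@np.r_[p,1])[:3]).round(0) for p in ([0,0,0],[0,0,-.019],[0,.04,-.019])])
```

```text
[array([318., 231.]), array([318., 244.]), array([383., 243.])]
```

View pics/m5.png

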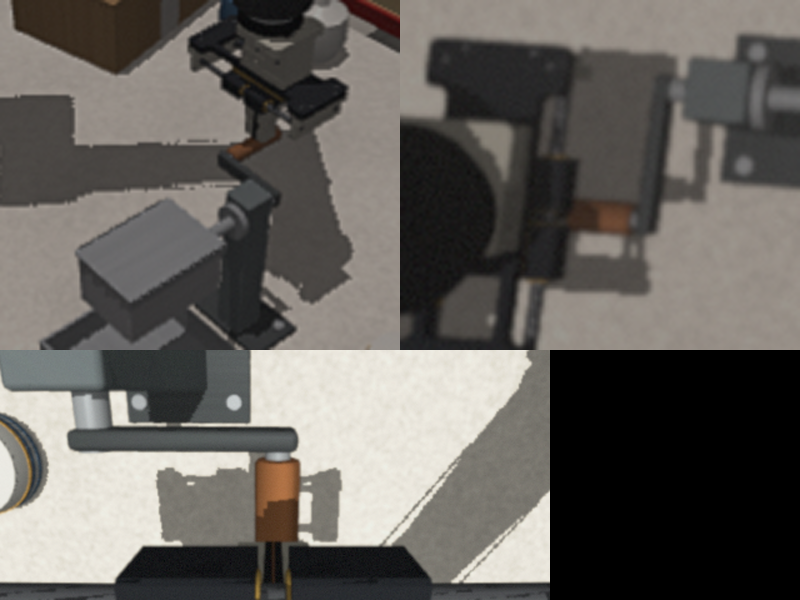

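In the close-ups, the fingers are shut on top of the grip, in the scene crop at (265,135) and at the bottom of the wrist crop. So the real fingertips sit about 20-25 mm shorter than the TCP suggests. I'll open and go 22 mm lower, which still leaves room under the body, then grip again.

Request:
carry_out([
  [0, 0, 0, 0, 0, 0],
  [0, 0, 0, 0, 0, 0],
  [0, 0, 0, 0, 0, 0],
  [0, 0, 0, 0, 0, 0],
  [0, 0, 0, 0, 0, 0],
  [0, 0, 0, 0, 0, 0],
  [0, 0, 0, 0, 0, 0],
], grip=1)

```text
clock: 13.5
tool_pos: [0.4771, 0.2626, 0.1833]
orientation: [180.0, -0.0, -94.5]
force: [-0.4, -0.8, 0.8]
opening: 0.0647
gripper_force: 0.0
```

Request:
carry_out([
  [0, 0, 0.005, 0, 0, 0],
  [0, 0, 0.01, 0, 0, 0],
  [0, 0, 0.016, 0, 0, 0],
  [0, 0, 0.022, 0, 0, 0],
  [0, 0, 0.022, 0, 0, 0],
])

```text
clock: 14.12
tool_pos: [0.4768, 0.2623, 0.1607]
orientation: [180.0, -0.1, -94.5]
force: [-0.9, -0.2, 0.1]
opening: 0.0876
gripper_force: 0.0
```

Request:
carry_out([
  [0, 0, 0, 0, 0, 0],
  [0, 0, 0, 0, 0, 0],
  [0, 0, 0, 0, 0, 0],
  [0, 0, 0, 0, 0, 0],
  [0, 0, 0, 0, 0, 0],
  [0, 0, 0, 0, 0, 0],
  [0, 0, 0, 0, 0, 0],
  [0, 0, 0, 0, 0, 0],
], grip=-1)

```text
clock: 15.12
tool_pos: [0.4768, 0.2626, 0.1614]
orientation: [180.0, 0.0, -94.5]
force: [-2.5, -0.6, 0.3]
opening: 0.021
gripper_force: 30.0
```

Request:
carry_out([
  [0, 0, 0, 0, 0, 0],
  [0, 0, 0, 0, 0, 0],
])

```text
clock: 15.38
tool_pos: [0.4768, 0.2626, 0.1613]
orientation: [180.0, -0.0, -94.5]
force: [-3.7, 0.7, 1.4]
opening: 0.0214
gripper_force: 30.0
```

Firm grip: 21.4 mm at 30 N. Now I'll crank along the arc.

Request:
carry_out([
  [0, -0.001, -0.01, 0, 0, 0],
  [0, -0.002, -0.019, 0, 0, 0],
  [0, -0.005, -0.029, 0, 0, 0],
  [0, -0.009, -0.038, 0, 0, 0],
  [0, -0.014, -0.046, 0, 0, 0],
  [0, -0.019, -0.054, 0, 0, 0],
  [0, -0.026, -0.061, 0, 0, 0],
  [0, -0.033, -0.067, 0, 0, 0],
])

```text
clock: 16.38
tool_pos: [0.5103, 0.2597, 0.229]
orientation: [180.0, -0.0, -94.5]
force: [-3.6, 0.4, -1.9]
opening: 0.0213
gripper_force: 30.0
```

Run:
```python
from h import *
o=telemetry.get_obs();print(o['force'],o['moment'],o['gripper_force'],o['opening'])
P0=np.array([.4768,.2626,.1613]); d=tool()[:3,3]-P0; print(d, 'x along stand',d[:2]@[.997,-.0785])
```

```text
[-3.58594477  0.4176536  -1.93898129] [ 0.14782156  1.18929207 -0.03651166] 29.99908357858658 0.021301995410121892
[ 0.0334748  -0.00285503  0.06772604] x along stand 0.03359849473347302
```

Following the arc with about 4 N, as expected for the stiff crank. I'll continue.

Request:
carry_out([
  [0, -0.008, -0.005, 0, 0, 0],
  [0, -0.017, -0.01, 0, 0, 0],
  [0, -0.026, -0.013, 0, 0, 0],
  [0, -0.035, -0.016, 0, 0, 0],
  [0, -0.045, -0.017, 0, 0, 0],
  [0, -0.055, -0.017, 0, 0, 0],
  [0, -0.064, -0.017, 0, 0, 0],
  [0, -0.074, -0.015, 0, 0, 0],
])

```text
clock: 17.38
tool_pos: [0.5843, 0.2535, 0.2432]
orientation: [180.0, -0.1, -94.5]
force: [-3.2, -3.6, 1.3]
opening: 0.0209
gripper_force: 30.0
```

Request:
carry_out([
  [0, -0.009, 0.003, 0, 0, 0],
  [0, -0.018, 0.007, 0, 0, 0],
  [0, -0.026, 0.012, 0, 0, 0],
  [0, -0.034, 0.018, 0, 0, 0],
  [0, -0.041, 0.025, 0, 0, 0],
  [0, -0.047, 0.033, 0, 0, 0],
  [0, -0.052, 0.041, 0, 0, 0],
  [0, -0.057, 0.05, 0, 0, 0],
])

```text
clock: 18.38
tool_pos: [0.6405, 0.2486, 0.1922]
orientation: [179.9, -0.1, -94.6]
force: [-5.2, -3.8, -0.5]
opening: 0.0212
gripper_force: 30.0
```

Request:
carry_out([
  [0, 0, 0, 0, 0, 0],
  [0, 0, 0, 0, 0, 0],
  [0, 0, 0, 0, 0, 0],
  [0, 0, 0, 0, 0, 0],
  [0, 0, 0, 0, 0, 0],
  [0, 0, 0, 0, 0, 0],
  [0, 0, 0, 0, 0, 0],
  [0, 0, 0, 0, 0, 0],
])

```text
clock: 19.38
tool_pos: [0.6403, 0.2487, 0.1926]
orientation: [179.9, -0.1, -94.6]
force: [-1.6, -6.9, -3.5]
opening: 0.0215
gripper_force: 30.0
```

Run:
```python
from h import *
P0=np.array([.4768,.2626,.1613]); d=tool()[:3,3]-P0; x=d[:2]@[.997,-.0785]; print(x,d[2],np.arctan2(d[2],.085-x))
T=snap('top','t6');S=snap('scene','s6');ct=cam('top');cs=cam('scene')
def wood(I,box):
    r,g,b=[I[:,:,i].astype(int) for i in range(3)]
    x0,y0,x1,y1=box;m=((r-b>22)&(r>1.12*g)).astype(np.uint8);k=np.zeros_like(m);k[y0:y1,x0:x1]=m[y0:y1,x0:x1]
    n,l,st,ce=cv2.connectedComponentsWithStats(k);return [(st[i].tolist(),ce[i].round(1).tolist()) for i in range(1,n) if st[i][4]>15]
print(wood(T,(235,170,350,300)));print(wood(S,(260,140,380,260)))
```

```text
0.1640536033261113 0.03125352084333122 2.7651048277280994
[([280, 200, 44, 10, 257], [299.6, 204.9]), ([336, 239, 14, 6, 66], [342.8, 241.1])]
[([313, 202, 32, 27, 243], [328.5, 216.3]), ([306, 210, 7, 7, 23], [308.5, 213.0]), ([322, 213, 32, 25, 306], [337.3, 225.2]), ([274, 218, 25, 19, 127], [286.0, 227.1])]
```

The tin is at about 2.76 rad and bars are visible in the tray. I'll go slightly further to about 2.82 and back to shake out any stragglers.

Request:
carry_out([
  [0, -0.002, 0.006, 0, 0, 0],
  [0, -0.002, 0.006, 0, 0, 0],
  [0, 0.009, -0.017, 0, 0, 0],
  [0, 0.004, -0.009, 0, 0, 0],
  [0, -0.002, 0.006, 0, 0, 0],
  [0, -0.002, 0.006, 0, 0, 0],
  [0, 0, 0, 0, 0, 0],
  [0, 0, 0, 0, 0, 0],
])

```text
clock: 20.48
tool_pos: [0.64, 0.2487, 0.1932]
orientation: [179.9, -0.1, -94.5]
force: [-3.9, -5.7, -0.6]
opening: 0.0211
gripper_force: 30.0
```

Run:
```python
import numpy as np
p=lambda t:np.array([-.085*(1-np.cos(t)),-.085*np.sin(t)])
k=2.75/24
for c in range(3):
    print([(p(2.75-k*(8*c+i))-p(2.75-k*8*c)).round(3).tolist() for i in range(1,9)])
from h import *
T=snap('top','t7');S=snap('scene','s7')
a=cv2.imread('pics/t6.png')
print(np.abs(a[170:300,240:350].astype(int)-T[170:300,240:350,::-1]).max(2).__gt__(40).sum())
```

```text
[[0.004, -0.009], [0.009, -0.017], [0.016, -0.025], [0.022, -0.031], [0.03, -0.037], [0.038, -0.042], [0.047, -0.047], [0.057, -0.05]]
[[0.01, -0.002], [0.019, -0.003], [0.029, -0.003], [0.039, -0.001], [0.048, 0.001], [0.057, 0.005], [0.066, 0.009], [0.074, 0.015]]
[[0.007, 0.006], [0.014, 0.014], [0.02, 0.021], [0.025, 0.03], [0.028, 0.039], [0.031, 0.048], [0.033, 0.058], [0.033, 0.067]]
2
```

Nothing further fell. I'll crank back upright.

Request:
carry_out([
  [0, 0.004, -0.009, 0, 0, 0],
  [0, 0.009, -0.017, 0, 0, 0],
  [0, 0.016, -0.025, 0, 0, 0],
  [0, 0.022, -0.031, 0, 0, 0],
  [0, 0.03, -0.037, 0, 0, 0],
  [0, 0.038, -0.042, 0, 0, 0],
  [0, 0.047, -0.047, 0, 0, 0],
  [0, 0.057, -0.05, 0, 0, 0],
])

```text
clock: 21.58
tool_pos: [0.584, 0.2535, 0.2434]
orientation: [-180.0, -0.1, -94.6]
force: [1.3, -5.2, -3.8]
opening: 0.0212
gripper_force: 30.0
```

Request:
carry_out([
  [0, 0.01, -0.002, 0, 0, 0],
  [0, 0.019, -0.003, 0, 0, 0],
  [0, 0.029, -0.003, 0, 0, 0],
  [0, 0.039, -0.001, 0, 0, 0],
  [0, 0.048, 0.001, 0, 0, 0],
  [0, 0.057, 0.005, 0, 0, 0],
  [0, 0.066, 0.009, 0, 0, 0],
  [0, 0.074, 0.015, 0, 0, 0],
])

```text
clock: 22.58
tool_pos: [0.5108, 0.2598, 0.2294]
orientation: [-179.9, 0.0, -94.5]
force: [1.5, -4.8, 2.4]
opening: 0.0209
gripper_force: 30.0
```

Run:
```python
from h import *
P0=np.array([.4768,.2626,.1613]); d=tool()[:3,3]-P0; x=d[:2]@[.997,-.0785]; print(x,d[2],np.arctan2(d[2],.085-x),np.hypot(d[2],.085-x))
# woods seen mid-way
for n in('top','scene'):
    I=snap(n,n[0]+'8'); r,g,b=[I[:,:,i].astype(int) for i in range(3)]
    x0,y0,x1,y1=(235,180,350,300) if n=='top' else (260,140,390,270)
    m=((r-b>22)&(r>1.12*g)).astype(np.uint8);k=np.zeros_like(m);k[y0:y1,x0:x1]=m[y0:y1,x0:x1]
    q,l,st,ce=cv2.connectedComponentsWithStats(k)
    for i in range(1,q):
        if st[i][4]>15:
            rr=cv2.minAreaRect(np.argwhere(l==i)[:,::-1].astype(np.float32));P=onz(cam(n),*ce[i],.012)
            print(n,st[i],np.round(rr[1],0),round(rr[2]),'world',P.round(3))
```

```text
0.03409396807397047 0.0680998768435554 0.928884195388163 0.08502362796635622
top [280 199  44  11 251] [43.  7.] 7 world [0.63  0.01  0.012]
top [336 239  14   6  63] [13.  5.] 8 world [ 0.536 -0.099  0.012]
scene [306 202  39  27 292] [20. 34.] 61 world [0.564 0.008 0.012]
scene [322 213  32  25 301] [ 9. 36.] 58 world [0.619 0.008 0.012]
scene [274 218  25  19 122] [ 4. 28.] 56 world [ 0.513 -0.107  0.012]
```

Request:
carry_out([
  [0, 0.007, 0.006, 0, 0, 0],
  [0, 0.014, 0.014, 0, 0, 0],
  [0, 0.02, 0.021, 0, 0, 0],
  [0, 0.025, 0.03, 0, 0, 0],
  [0, 0.028, 0.039, 0, 0, 0],
  [0, 0.031, 0.048, 0, 0, 0],
  [0, 0.033, 0.058, 0, 0, 0],
  [0, 0.033, 0.069, 0, 0, 0],
])

```text
clock: 23.68
tool_pos: [0.4771, 0.2628, 0.1599]
orientation: [-180.0, 0.0, -94.5]
force: [-14.0, -5.1, 36.0]
opening: 0.0213
gripper_force: 30.0
```

Request:
carry_out([
  [0, 0, 0.001, 0, 0, 0],
  [0, 0, 0.001, 0, 0, 0],
  [0, 0, 0.001, 0, 0, 0],
])

```text
clock: 24.05
tool_pos: [0.477, 0.2628, 0.1597]
orientation: [-180.0, 0.0, -94.5]
force: [-7.1, -3.7, 10.8]
opening: 0.0211
gripper_force: 30.0
```

Request:
carry_out([
  [0, 0, 0, 0, 0, 0],
  [0, 0, 0, 0, 0, 0],
  [0, 0, 0, 0, 0, 0],
  [0, 0, 0, 0, 0, 0],
  [0, 0, 0, 0, 0, 0],
  [0, 0, 0, 0, 0, 0],
  [0, 0, 0, 0, 0, 0],
  [0, 0, 0, 0, 0, 0],
], grip=1)

```text
clock: 25.05
tool_pos: [0.4771, 0.2626, 0.1584]
orientation: [-180.0, 0.0, -94.5]
force: [-0.6, 0.7, -0.3]
opening: 0.0871
gripper_force: 0.0
```

Request:
carry_out([
  [0, 0, -0.02, 0, 0, 0],
  [0, 0, -0.05, 0, 0, 0],
  [0, 0, -0.1, 0, 0, 0],
  [0, 0, -0.15, 0, 0, 0],
  [0, 0, -0.2, 0, 0, 0],
  [0, 0, -0.2, 0, 0, 0],
])

```text
clock: 25.8
tool_pos: [0.4785, 0.2635, 0.3629]
orientation: [-179.7, 0.3, -94.5]
force: [-0.7, -0.5, -0.6]
opening: 0.0872
gripper_force: 0.0
```

Run:
```python
from h import *
ct=cam('top')
for n in('top','scene'):
    I=snap(n,n[0]+'9'); r,g,b=[I[:,:,i].astype(int) for i in range(3)]
    x0,y0,x1,y1=(140,180,350,300) if n=='top' else (260,90,390,270)
    m=((r-b>22)&(r>1.12*g)).astype(np.uint8);k=np.zeros_like(m);k[y0:y1,x0:x1]=m[y0:y1,x0:x1]
    q,l,st,ce=cv2.connectedComponentsWithStats(k)
    for i in range(1,q):
        if st[i][4]>15:
            rr=cv2.minAreaRect(np.argwhere(l==i)[:,::-1].astype(np.float32));print(n,st[i],np.round(rr[1],0),onz(cam(n),*ce[i],.012).round(3))
    old=cv2.imread('pics/%s4.png'%n[0])[:,:,::-1]
    D=np.abs(old.astype(int)-I).max(2)>30
    # pots/tin unchanged?
    if n=='top': print('pots diff',D[110:175,190:410].sum(),'tin lid diff',D[212:258,262:324].sum())
    else: print('tin diff',D[135:195,290:348].sum())
```

```text
top [280 200  44  12 320] [43.  9.] [0.628 0.01  0.012]
top [337 239  13   5  57] [ 4. 12.] [ 0.536 -0.099  0.012]
top [153 262  39  12 345] [38. 10.] [0.473 0.326 0.012]
pots diff 0 tin lid diff 0
scene [351 111  21  13 115] [ 6. 21.] [0.331 0.442 0.012]
scene [306 202  31  15 101] [ 5. 32.] [0.536 0.013 0.012]
scene [313 210  32  19 162] [10. 33.] [0.582 0.005 0.012]
scene [322 213  32  25 311] [10. 36.] [0.619 0.008 0.012]
scene [274 218  25  19 121] [ 4. 28.] [ 0.514 -0.107  0.012]
tin diff 4
```

The tin and lid look identical to before cranking, the pots are unmoved, and three bar strips show clear of the tin. To check for the other two, I'll look under the tin from the open -y side with a tilted wrist.

Request:
carry_out([
  [0.06, -0.01, -0.04, 0, 0, 0],
  [0.12, -0.02, -0.04, 0, 0, 0],
  [0.18, -0.03, -0.04, 0, 0, 0],
  [0.24, -0.04, -0.04, 0, 0, 0],
  [0.3, -0.05, -0.04, 0, 0, 0],
  [0.36, -0.06, -0.04, 0, 0, 0],
  [0.42, -0.07, -0.04, 0, 0, 0],
  [0.48, -0.079, -0.04, 0, 0, 0],
])

```text
clock: 26.9
tool_pos: [0.5174, -0.224, 0.3968]
orientation: [179.9, 0.0, -94.5]
force: [1.6, 1.1, 0.2]
opening: 0.0877
gripper_force: 0.0
```

Request:
carry_out([
  [0.02, 0, 0, 0, 0, 0],
  [0.02, 0, 0.03, 0, -0.15, 0],
  [0.02, 0, 0.07, 0, -0.3, 0],
  [0.02, 0, 0.11, 0, -0.45, 0],
  [0.02, 0, 0.15, 0, -0.6, 0],
  [0.02, 0, 0.19, 0, -0.72, 0],
  [0.02, 0, 0.22, 0, -0.72, 0],
  [0.02, 0, 0.22, 0, -0.72, 0],
])

```text
clock: 27.9
tool_pos: [0.5148, -0.241, 0.1748]
orientation: [179.5, 41.5, -94.9]
force: [0.0, -0.1, 1.3]
opening: 0.0877
gripper_force: 0.0
```

Run:
```python
from h import *
T=tool();c=cam('wrist');print(T[:3,3],telemetry.get_obs()['orientation'],'cam',c[2][:3,3])
I=snap('wrist','w9')
S=np.array([.543,.011]);a=np.radians(-4.5);M=np.array([[np.cos(a),-np.sin(a)],[np.sin(a),np.cos(a)]])
for P in([-.115,-.09,.045],[.115,-.09,.045],[-.115,.09,.045],[.115,.09,.045],[-.045,-.065,.165],[.045,-.065,.165],[-.1,.0,.004],[.1,0,.004]):
    print(P,proj(c,np.r_[S+M@P[:2],P[2]]).round(0))
r,g,b=[I[:,:,i].astype(int) for i in range(3)]
m=((r-b>22)&(r>1.12*g)).astype(np.uint8)
q,l,st,ce=cv2.connectedComponentsWithStats(m)
for i in range(1,q):
    if st[i][4]>20: print(st[i],ce[i].round(0),I[l==i].mean(0).round())
```

```text
[ 0.51482898 -0.24096845  0.17484079] [179.46530651  41.47804414 -94.92797497] cam [ 0.5007632  -0.41899445  0.25963148]
[-0.115, -0.09, 0.045] [394. 198.]
[0.115, -0.09, 0.045] [229. 199.]
[-0.115, 0.09, 0.045] [374. 248.]
[0.115, 0.09, 0.045] [254. 249.]
[-0.045, -0.065, 0.165] [348. 291.]
[0.045, -0.065, 0.165] [276. 291.]
[-0.1, 0.0, 0.004] [371. 206.]
[0.1, 0, 0.004] [255. 207.]
[ 28 137  91  43 676] [ 76. 159.] [172. 143.  97.]
[304 144  15  54 701] [311. 171.] [84. 55. 36.]
[613 167  27  11 124] [624. 172.] [95. 82. 70.]
[   0  168  107   93 4300] [ 32. 217.] [112.  28.  25.]
[566 172  46  34 412] [590. 189.] [93. 80. 67.]
[257 201  18  30 400] [266. 215.] [188. 154. 105.]
[283 201  44  35 758] [301. 215.] [90. 74. 51.]
[151 254  27  51 697] [161. 279.] [77. 63. 34.]
[459 254  28  51 691] [475. 279.] [77. 63. 34.]
[352 302  49  14 284] [379. 306.] [115.  78.  63.]
[ 291  312  298   19 3332] [455. 322.] [80. 65. 34.]
[437 388  15  12 124] [443. 394.] [71. 58. 31.]
```

Run:
```python
from h import *
I=cv2.imread('pics/w9.png').astype(int);b,g,r=I[:,:,0],I[:,:,1],I[:,:,2]
print('wood(r-b)//5 cols 248-392 step2, rows 196-250 step2')
for v in range(196,250,2): print(v,''.join((chr(65+min(25,(r-b)[v,u]//5)) if (r-b)[v,u]>9 else '.') for u in range(248,392,1)))
print('gray')
for v in range(200,238,4): print(v,' '.join('%d'%I[v,u].mean() for u in range(278,332,2)))
```

```text
wood(r-b)//5 cols 248-392 step2, rows 196-250 step2
196 ..........................................................FIKKLKKLLLKIE.........................................................................
198 ................................................................................................................................................
200 .........DFFFFFFFFGGGGFC.............CDCDCC.......................CCCCCCCCCCCCC.................................................................
202 ........CJPRRRRRRSSTTSRMD.........CGIJJJJKJIHHHGC..............DGHIHHIIHIIIJJIGD................................................................
204 .........HORRRRSSSSTTTSOF.........CGIKKKKKKIHHHFC.............EHIHIIHIIIIIIIIFC.................................................................
206 .........EMRRSRRRSSTTTSPG.........CGKMNOOONKHHGF.............FHHIIIHIIIIIIIHE...................................................................
208 .........CKQRRRRSSSTSTSQI..........GIKLKKKKIHGGE...........CFHIIIIHIIIJIIIGD....................................................................
210 .
[... 3170 characters left out ...]
 86 86
208 86 88 84 79 89 87 87 62 61 76 88 85 87 85 81 69 66 69 70 71 72 78 77 84 86 85 85
212 90 84 81 75 72 69 68 69 64 68 85 86 85 82 68 66 69 62 56 66 72 80 87 84 84 85 86
216 105 84 84 74 72 70 67 67 62 55 74 87 82 66 69 69 71 73 74 75 80 85 85 84 86 87 94
220 131 83 80 75 71 72 70 66 70 62 64 77 68 68 68 69 70 73 75 80 85 82 86 83 86 85 87
224 180 107 82 76 78 75 72 65 70 66 61 63 65 67 72 73 71 79 84 85 87 86 85 87 85 83 93
228 163 116 90 89 88 90 91 86 68 68 64 64 84 88 89 91 89 88 91 88 90 88 90 88 90 91 98
232 111 107 97 97 98 99 97 100 90 69 66 65 94 101 99 97 97 95 97 96 96 97 98 96 96 95 96
236 113 107 97 98 100 98 97 97 100 87 80 85 93 98 96 98 97 95 95 95 94 97 94 94 92 93 94
```

Four bars are clear: A at the left, B (283-296), C peeking out behind B, and a diagonal D (300-330). I'll check for the fifth in the existing scene images.

Run:
```python
from h import *
for n in('s7','s8','s9'):
    I=cv2.imread(f'pics/{n}.png').astype(int);d=I[:,:,2]-I[:,:,0];print(n)
    for v in range(198,242,1): print(v,''.join((chr(65+min(25,d[v,u]//4)) if d[v,u]>9 else '.') for u in range(298,362)))
```

```text
s7
198 ........................................................DC......
199 .........................................................DD.....
200 ..........................................................DD....
201 ...........................................................DDC..
202 .........................................DE.................CDC.
203 ........................................EGFD.................CDC
204 ......................................DFGFED...................D
205 .....................................EFGFFE.....................
206 ...................................EFGFFFFF.....................
207 ..................................EGFFFFFFE.....................
208 ................................DFFFFFFFE.......................
209 ..............DEE..............EGGFFFFFEC.DFD...................
210 ...........DEGGGE............DFFFGFFFFFDDFFGFD..................
211 ........DEGGGGGGE...........DFGGFFFFFFFFFGGGGFD.................
212 .......CGGGGGFGGE.........DGGGGFFFFFFGGGGGGGGGG.................
213 ........GGFFGGFEC.........EGGFFEEFFFFFFGGGGGGGG...DHIE....
[... 7316 characters left out ...]
.DDDDDDDDD
232 DDDDDC..................EILLLLLJGGJLKG...............CCDDDDDDDDD
233 DDDDDDC.................GKIKLKIFGJMKD...............DDDEEDDDDDDD
234 DDDDDDD.................FLKIKGGIILG...............CDDDDDEDDDDDDD
235 DDDDDDDD.................GLKIIJLGE...............DEDDDDDDDDDDDDD
236 DDDDDDDDDC................GMLMKE................CDDDDDDDDDDDDDDD
237 DDDDDDDDDDC................HLGD................CDDDCDDDDDDDDDDDD
238 DDDDDDDDDED.................E................CDDDDDDDDDDDDDDDDED
239 DDDDDDDDEDDD...............................CCDDDDDDDDDDDDDDDDDDD
240 DDDDDDDDDDDDCC............................DEDDDDDDDDDDDDDDDDDDDD
241 CDDDDDDDDDDDDD...........................DDDDDDDDDDDDDDDDDDDDDDD
```

Request:
carry_out([
  [-0.03, 0, 0.02, 0, 0, 0],
  [-0.06, 0, 0.04, 0, 0, 0],
  [-0.06, 0, 0.06, 0, -0.1, 0],
  [-0.06, 0, 0.06, 0, -0.2, 0],
  [-0.06, 0, 0.06, 0, -0.2, 0],
])

```text
clock: 28.58
tool_pos: [0.5231, -0.158, 0.1731]
orientation: [180.0, 52.7, -94.6]
force: [-0.0, 0.1, 0.0]
opening: 0.0876
gripper_force: 0.0
```

Run:
```python
from h import *
T=tool();c=cam('wrist');print(T[:3,3],'cam',c[2][:3,3])
I=snap('wrist','w10')
S=np.array([.543,.011]);a=np.radians(-4.5);M=np.array([[np.cos(a),-np.sin(a)],[np.sin(a),np.cos(a)]])
for P in([-.115,-.09,.045],[.115,-.09,.045],[-.115,.09,.045],[.115,.09,.045],[-.045,-.065,.165],[.045,-.065,.165]): print(P,proj(c,np.r_[S+M@P[:2],P[2]]).round(0))
d=I[:,:,0].astype(int)-I[:,:,2]
print(d.shape)
for v in range(150,290,2): print(v,''.join((chr(65+min(25,d[v,u]//4)) if d[v,u]>9 else '.') for u in range(235,360,1)))
```

```text
[ 0.52310328 -0.1579763   0.17309207] cam [ 0.50751494 -0.34928329  0.2213808 ]
[-0.115, -0.09, 0.045] [417. 137.]
[0.115, -0.09, 0.045] [207. 137.]
[-0.115, 0.09, 0.045] [383. 197.]
[0.115, 0.09, 0.045] [246. 196.]
[-0.045, -0.065, 0.165] [355. 251.]
[0.045, -0.065, 0.165] [268. 250.]
(400, 640)
150 ............FPVWWWWWWXXXYYYXUNE...........EJKKJKJKKJJKIIJHD............DGJKJKJKJJKJJKKKKKIF..................................
152 .............KTVVWWWWWXXYYYYWSJ...........DIKKJJJJJJKKIKIJGD...........GJJKKJJJJJJKKKKKJHD...................................
154 .............EOVWVWWWWXWXXYXXTL...........CIKLKKJJKJKJKJJJIF..........GJKJJKJHFDDFIKLLJGD....................................
156 ..............JSVVWVWWWWXWYYXVPF..........CILKKLJKKJKJKJJIJIF.......CHJKKJJJJHEEFFHKKJG......................................
158 ..............DOVVWVRNMNQUXYXWSJ..........CHKKKLKKJJJJJJJIHFEC.....DHJJJJKKJJKJJJKKKHE.......................................
160 ...............ISWVUPKHGIOUXYXTLD.........CGJKKKKJJJKJKKJJGFGF....DHKKJJJJJKKKJKKKJGC........................................
162 ...............DNU
[... 7597 characters left out ...]
..................................................
280 .............................................................................................................................
282 .............................................................................................................................
284 .............................................................................................................................
286 .............................................................................................................................
288 .............................................................................................................................
```

Run:
```python
from h import *
I=cv2.imread('pics/w10.png').astype(int)
for v in range(134,186,2): print(v,' '.join('%3d'%I[v,u,1:].mean() for u in range(274,332,1)))
a=cv2.imread('pics/t4.png').astype(int);b=cv2.imread('pics/t9.png').astype(int)
D=((np.abs(a-b).max(2)>30)*1).astype(np.uint8);q,l,st,ce=cv2.connectedComponentsWithStats(D)
print([(s.tolist()) for s in st[1:] if s[4]>12])
S=cv2.imread('pics/s0.png').astype(int);b=cv2.imread('pics/s9.png').astype(int)
d=(b[:,:,2]-b[:,:,0]>35)&(np.abs(S-b).max(2)>30);q,l,st,ce=cv2.connectedComponentsWithStats(d.astype(np.uint8))
print([(s.tolist()) for s in st[1:] if s[4]>12])
```

```text
134 114 117 117 118 117 116 115 117 119 115 117 115 114 114 110 103  95  90  88  87  91  92  94  90  93  93  90  91  90  92  93  88  87  84  86  83  81  81  81  84  80  83  81  87  83  83  86  90  93  89  91  88  89  88  87  86  86  84
136 146 148 148 150 149 151 148 147 146 149 146 150 147 147 147 148 148 148 143 142 144 145 147 147 146 142 144 145 144 144 145 143 143 140 141 138 137 139 138 138 139 138 134 136 137 139 139 143 140 139 141 140 139 141 139 139 139 137
138 135 134 133 135 136 140 146 146 147 148 147 145 144 138 134 136 135 135 134 136 139 140 139 138 137 138 140 142 140 142 140 143 142 142 144 143 144 145 148 147 145 145 146 144 144 146 144 144 145 143 143 145 148 146 146 145 145 145
140  84  84  83  84  91 100 108 109 110 109 111 107 101  84  78  78  79  79  80  78  84  85  87  85  86  85  85  86  83  86  85  86  84  85  84  85  83  82  82  80  80  77  79  80  77  79  81  78  81  80  82  83  83  85  83  86  86  80
142  87  85  85  83  89 100 108 109 108 107 105 105  95  80  74  75  76  78  78  80  84  83  87  88  85  85  83  85  86  86  85  85  84  86  85  85  85  80 
[... 5053 characters left out ...]
, 168], [119, 200, 5, 4, 13], [280, 200, 44, 12, 316], [124, 202, 5, 6, 22], [132, 209, 3, 5, 15], [126, 214, 8, 26, 96], [154, 216, 10, 3, 14], [145, 219, 8, 7, 14], [20, 227, 6, 3, 14], [130, 227, 15, 22, 42], [67, 230, 16, 25, 100], [84, 230, 7, 26, 108], [48, 233, 11, 6, 21], [63, 239, 21, 68, 298], [97, 239, 12, 61, 227], [106, 238, 10, 41, 144], [122, 239, 9, 3, 19], [114, 240, 8, 36, 100], [139, 278, 12, 15, 28], [76, 288, 15, 15, 82], [112, 293, 12, 7, 22], [37, 308, 17, 15, 100], [111, 310, 7, 28, 85], [32, 325, 65, 28, 360], [100, 338, 7, 8, 32]]
[[326, 35, 15, 7, 40], [296, 45, 27, 17, 183], [159, 69, 11, 7, 22], [160, 74, 10, 6, 17], [323, 214, 31, 24, 219], [313, 224, 6, 5, 13]]
```

No bars lie outside the tray. Four bars with centre holes are certain, and the fifth is probably hidden in the pile. With over 40 s left, I'll crank once more with a shake as insurance. First I'll back out, upright and high.

Request:
carry_out([
  [-0.02, 0, -0.05, 0, 0, 0],
  [-0.05, 0, -0.1, 0, 0.15, 0],
  [-0.08, 0, -0.15, 0, 0.3, 0],
  [-0.11, 0, -0.19, 0, 0.45, 0],
  [-0.136, 0, -0.229, 0, 0.6, 0],
  [-0.136, 0, -0.229, 0, 0.75, 0],
  [-0.136, 0, -0.229, 0, 0.92, 0],
  [-0.136, 0, -0.229, 0, 0.92, 0],
])

```text
clock: 29.62
tool_pos: [0.5151, -0.2537, 0.4232]
orientation: [-179.6, -0.2, -94.2]
force: [0.3, -0.2, -0.3]
opening: 0.0873
gripper_force: 0.0
```

Run:
```python
from h import *
rel([.477,.2626,.36],-94.5); rel([.477,.2626,.1605],-94.5)
```

```text
at [ 0.5151 -0.2537  0.4232] [-179.64   -0.2   -94.15] -> [-0.512, 0.076, 0.061, -0.006, -0.004, 0.006]
at [ 0.5151 -0.2537  0.4232] [-179.64   -0.2   -94.15] -> [-0.513, 0.077, 0.26, -0.006, -0.004, 0.006]
```

Request:
carry_out([
  [-0.06, 0.009, 0, 0, 0, 0],
  [-0.12, 0.018, 0, 0, 0, 0],
  [-0.18, 0.027, 0, 0, 0, 0],
  [-0.24, 0.036, 0, 0, 0, 0],
  [-0.3, 0.045, 0, 0, 0, 0],
  [-0.36, 0.054, 0, -0.006, -0.004, 0.006],
  [-0.42, 0.063, 0, -0.006, -0.004, 0.006],
  [-0.475, 0.071, 0.02, -0.006, -0.004, 0.006],
])

```text
clock: 30.62
tool_pos: [0.482, 0.2245, 0.4032]
orientation: [179.9, 0.6, -94.9]
force: [1.3, -0.4, 0.4]
opening: 0.0878
gripper_force: 0.0
```

Request:
carry_out([
  [-0.037, 0.005, 0.04, 0, 0, 0],
  [-0.037, 0.005, 0.04, 0, 0, 0],
  [-0.037, 0.005, 0.04, 0, 0, 0],
])

```text
clock: 31.0
tool_pos: [0.4802, 0.2595, 0.3619]
orientation: [179.8, 0.4, -94.9]
force: [-0.7, -0.7, 0.6]
opening: 0.0877
gripper_force: 0.0
```

Run:
```python
from h import *
rel([.477,.2626,.1605],-94.5)
```

```text
at [0.4802 0.2595 0.3619] [179.77   0.36 -94.86] -> [-0.002, 0.003, 0.201, 0.004, 0.006, -0.006]
```

Request:
carry_out([
  [-0.002, 0.003, 0.05, 0.004, 0.006, -0.006],
  [-0.002, 0.003, 0.1, 0.004, 0.006, -0.006],
  [-0.002, 0.003, 0.15, 0.004, 0.006, -0.006],
  [-0.002, 0.003, 0.185, 0.004, 0.006, -0.006],
  [-0.002, 0.003, 0.201, 0.004, 0.006, -0.006],
  [-0.002, 0.003, 0.201, 0.004, 0.006, -0.006],
])

```text
clock: 31.75
tool_pos: [0.4765, 0.2623, 0.1598]
orientation: [179.9, -0.1, -94.6]
force: [0.1, 0.3, 0.6]
opening: 0.0876
gripper_force: 0.0
```

Request:
carry_out([
  [0, 0, 0, 0, 0, 0],
  [0, 0, 0, 0, 0, 0],
  [0, 0, 0, 0, 0, 0],
  [0, 0, 0, 0, 0, 0],
  [0, 0, 0, 0, 0, 0],
  [0, 0, 0, 0, 0, 0],
  [0, 0, 0, 0, 0, 0],
  [0, 0, 0, 0, 0, 0],
], grip=-1)

```text
clock: 32.75
tool_pos: [0.4767, 0.2626, 0.1592]
orientation: [180.0, -0.1, -94.5]
force: [5.3, -0.7, -0.9]
opening: 0.0212
gripper_force: 30.0
```

Request:
carry_out([
  [0, 0, 0, 0, 0, 0],
  [0, 0, 0, 0, 0, 0],
])

```text
clock: 33.0
tool_pos: [0.4766, 0.2626, 0.1592]
orientation: [180.0, -0.1, -94.5]
force: [5.8, -2.0, -0.8]
opening: 0.0213
gripper_force: 30.0
```

Request:
carry_out([
  [0, -0.001, -0.01, 0, 0, 0],
  [0, -0.002, -0.019, 0, 0, 0],
  [0, -0.005, -0.029, 0, 0, 0],
  [0, -0.009, -0.038, 0, 0, 0],
  [0, -0.014, -0.046, 0, 0, 0],
  [0, -0.019, -0.054, 0, 0, 0],
  [0, -0.026, -0.061, 0, 0, 0],
  [0, -0.033, -0.067, 0, 0, 0],
])

```text
clock: 34.0
tool_pos: [0.5086, 0.2598, 0.2258]
orientation: [179.8, -0.2, -94.5]
force: [0.7, 0.1, -6.5]
opening: 0.0212
gripper_force: 30.0
```

Request:
carry_out([
  [0, -0.008, -0.005, 0, 0, 0],
  [0, -0.017, -0.01, 0, 0, 0],
  [0, -0.026, -0.013, 0, 0, 0],
  [0, -0.035, -0.016, 0, 0, 0],
  [0, -0.045, -0.017, 0, 0, 0],
  [0, -0.055, -0.017, 0, 0, 0],
  [0, -0.064, -0.017, 0, 0, 0],
  [0, -0.074, -0.015, 0, 0, 0],
])

```text
clock: 35.0
tool_pos: [0.5834, 0.2535, 0.2412]
orientation: [179.9, -0.2, -94.5]
force: [-2.8, -4.5, 0.2]
opening: 0.0214
gripper_force: 30.0
```

Request:
carry_out([
  [0, -0.009, 0.003, 0, 0, 0],
  [0, -0.018, 0.007, 0, 0, 0],
  [0, -0.026, 0.012, 0, 0, 0],
  [0, -0.034, 0.018, 0, 0, 0],
  [0, -0.041, 0.025, 0, 0, 0],
  [0, -0.047, 0.033, 0, 0, 0],
  [0, -0.052, 0.041, 0, 0, 0],
  [0, -0.057, 0.05, 0, 0, 0],
])

```text
clock: 36.0
tool_pos: [0.6401, 0.2486, 0.1907]
orientation: [179.9, -0.2, -94.5]
force: [-4.6, -2.6, 0.5]
opening: 0.0213
gripper_force: 30.0
```

Request:
carry_out([
  [0, -0.002, 0.006, 0, 0, 0],
  [0, 0.004, -0.009, 0, 0, 0],
  [0, -0.002, 0.006, 0, 0, 0],
  [0, 0.004, -0.009, 0, 0, 0],
  [0, -0.002, 0.006, 0, 0, 0],
  [0, -0.002, 0.006, 0, 0, 0],
  [0, 0, 0, 0, 0, 0],
  [0, 0, 0, 0, 0, 0],
])

```text
clock: 37.0
tool_pos: [0.64, 0.2486, 0.1908]
orientation: [179.9, -0.2, -94.6]
force: [-2.0, -4.9, -0.0]
opening: 0.0212
gripper_force: 30.0
```

Request:
carry_out([
  [0, 0.004, -0.009, 0, 0, 0],
  [0, 0.009, -0.017, 0, 0, 0],
  [0, 0.016, -0.025, 0, 0, 0],
  [0, 0.022, -0.031, 0, 0, 0],
  [0, 0.03, -0.037, 0, 0, 0],
  [0, 0.038, -0.042, 0, 0, 0],
  [0, 0.047, -0.047, 0, 0, 0],
  [0, 0.057, -0.05, 0, 0, 0],
])

```text
clock: 38.0
tool_pos: [0.5837, 0.2535, 0.2411]
orientation: [180.0, -0.2, -94.6]
force: [1.6, -5.2, -1.6]
opening: 0.021
gripper_force: 30.0
```

Request:
carry_out([
  [0, 0.01, -0.002, 0, 0, 0],
  [0, 0.019, -0.003, 0, 0, 0],
  [0, 0.029, -0.003, 0, 0, 0],
  [0, 0.039, -0.001, 0, 0, 0],
  [0, 0.048, 0.001, 0, 0, 0],
  [0, 0.057, 0.005, 0, 0, 0],
  [0, 0.066, 0.009, 0, 0, 0],
  [0, 0.074, 0.015, 0, 0, 0],
])

```text
clock: 39.0
tool_pos: [0.5101, 0.2598, 0.2267]
orientation: [-180.0, -0.1, -94.5]
force: [1.9, -4.9, 0.5]
opening: 0.0209
gripper_force: 30.0
```

Request:
carry_out([
  [0, 0.007, 0.006, 0, 0, 0],
  [0, 0.014, 0.014, 0, 0, 0],
  [0, 0.02, 0.021, 0, 0, 0],
  [0, 0.025, 0.03, 0, 0, 0],
  [0, 0.028, 0.039, 0, 0, 0],
  [0, 0.031, 0.048, 0, 0, 0],
  [0, 0.033, 0.058, 0, 0, 0],
  [0, 0.033, 0.068, 0, 0, 0],
])

```text
clock: 40.0
tool_pos: [0.4768, 0.2627, 0.1582]
orientation: [180.0, -0.1, -94.5]
force: [-2.7, -6.3, 35.6]
opening: 0.0212
gripper_force: 30.0
```

Request:
carry_out([
  [0, 0, 0, 0, 0, 0],
  [0, 0, 0, 0, 0, 0],
  [0, 0, 0, 0, 0, 0],
])

```text
clock: 40.38
tool_pos: [0.4767, 0.2628, 0.1585]
orientation: [180.0, -0.1, -94.5]
force: [0.5, -4.0, 3.0]
opening: 0.0206
gripper_force: 30.0
```

Request:
carry_out([
  [0, 0, 0, 0, 0, 0],
  [0, 0, 0, 0, 0, 0],
  [0, 0, 0, 0, 0, 0],
  [0, 0, 0, 0, 0, 0],
  [0, 0, 0, 0, 0, 0],
  [0, 0, 0, 0, 0, 0],
  [0, 0, 0, 0, 0, 0],
  [0, 0, 0, 0, 0, 0],
], grip=1)

```text
clock: 41.38
tool_pos: [0.4759, 0.2626, 0.158]
orientation: [179.9, -0.1, -94.5]
force: [0.4, -0.1, 1.3]
opening: 0.0867
gripper_force: 0.0
```

Request:
carry_out([
  [0, 0, -0.02, 0, 0, 0],
  [0, 0, -0.05, 0, 0, 0],
  [0, 0, -0.1, 0, 0, 0],
  [0, 0, -0.15, 0, 0, 0],
  [0, 0, -0.2, 0, 0, 0],
  [0, 0, -0.2, 0, 0, 0],
  [0, 0, -0.2, 0, 0, 0],
])

```text
clock: 42.25
tool_pos: [0.476, 0.263, 0.3575]
orientation: [179.9, -0.1, -94.5]
force: [0.4, -0.3, -0.5]
opening: 0.0877
gripper_force: 0.0
```

Run:
```python
from h import *
for n in('top','scene'):
    I=snap(n,n[0]+'11').astype(int);o=cv2.imread('pics/%s9.png'%n[0])[:,:,::-1].astype(int);D=np.abs(o-I).max(2)>30
    if n=='top': print('pots',D[110:175,190:410].sum(),'tin',D[212:258,262:324].sum(),'tray',D[185:300,250:350].sum(),'grip',D[255:280,150:200].sum())
    else: print('tin',D[135:195,290:348].sum(),'bars',D[198:242,298:362].sum())
print(telemetry.get_obs()['clock'])
```

```text
pots 0 tin 0 tray 0 grip 0
tin 6 bars 0
42.35
```

The second turn changed nothing, so the tin is empty. It is upright with the lid shut, and the tray and pots are unmoved, so I'm handing in.

```bash
python3 -c "
from plant import workorder
print(workorder.close_job())"
```

```text
the job is handed in; nothing more can be done
None
```

I handed the job in at 42 s, with no verdict returned: the tray is under the tin, the tin is upright with its lid shut, and the pots have not moved. Only four of the five bars were clearly seen in the tray; a second full turn dropped nothing more and no bar was seen outside it, so I take the fifth to be hidden in the pile.

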